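# Lock the cavity nut with the long key

## Robot

A 6-joint arm with a two-finger parallel gripper is mounted at the origin on the work surface; the furniture and walls round the work are solid. World frame = base frame: x ahead of the robot, y to its left, z up, the work surface at z = 0. Lengths are in m, angles in rad, forces in N, time in s.
With the tool pointing down it reaches from about 0.375 to 0.75 m from the base axis. Payload 9 kg.
Tool frame: the origin (TCP) lies at the very end of the fingers, on their centre line; the grasp point (between the pads) lies 19 mm behind it; z points along the fingers, y is the line along which they close (so a half turn about z gives the same grasp; the last joint's range is limited). The gripper opens to 85 mm and grips with 20 to 120 N. Pads are 22 mm wide; open, the fingers measure 114 mm over their backs; the gripper's body (76 mm by 85 mm) begins 54 mm behind the grasp point. The pads swing forward as they close: fully open they stand 13 mm farther back than shut.
Start: joints at [-1.38, 0.104, 0.097, 1.564, 0, 1.353], TCP at [0.239, -0.551, 0.231] pointing down, gripper open.
Joint ranges: [-2.99, 2.99], [-0.84, 1.86], [-1.1, 1.16], [-1.84, 2.11], [-1.51, 1.56], [-3.14, 3.14]. Speed limits (rad/s): [2.22, 2.22, 2.57, 3.14, 3.14, 3.14].

## Interface

Orientations are given as a unit quaternion [w, x, y, z].
In Python, from rig import manip, vision, order gives the robot as it stands.
- The arm moves only by the tool step_arm, never from a script. Its argument "series" is a list of rows, each an object with "translation": the shift along the tool's x, y, z in units of 25 mm (1.0 is 25 mm), a list of three; "roll": the turn about the tool's z in units of 5 degrees (1.0 is 5 degrees). A call has 1 to 10 rows; each row shifts and turns the commanded pose from where the row before left it, along the tool's axes as they then stand; what a row does not reach is not made up. A row lasts 1/12 s, in which the tool goes at most 41.7 mm and 7.16 degrees, less where a joint would pass 70% of its speed; a pose out of reach is approached as far as the arm can. A call is refused whole if a number of a shift passes 1 or a number of a turn 1, either way. A call with a gripper value outside its range is refused whole. "fingers" is the closure, from -1 (fully open) to 1 (shut), so that 0 is half open, set as the call begins (left out, the last holds). The fingers move at their own pace and stop on an object; "newtons" is the grip in N (left out, the last holds). Time passes only in rows, so rows that do not move let the fingers close. It gives the time, the measured TCP pose, the force, the opening and the grip force at its end, in the units of the state.
- manip.sense(): the state, without advancing time (a new reading comes with each control period).
- vision.get_image(name): name is "scene" or "top" or "wrist"; returns a dict with "image" (400x640x3 uint8, red, green, blue), "vertical_fov" (degrees; the focal length in pixels is half the picture's height over the tangent of half this angle, whatever the lens; pixels are square), "cx", "cy" (the principal point, pixels), "view" (4x4, takes a point from world to camera coordinates). Camera axes: x right, y up, looking along -z (the intrinsics and any distortion apply to the point x, -y, -z); pixel columns grow to the right and rows downward; lengths in m; the calibration is good to about 2 mm. A picture is of the moment at which its call begins. There is no depth.
- order.hand_in(): hands the job in; it is judged then, once.
The state is a dict: "clock": time; "q": joint angles; "joint_vel": joint speeds; "effort": joint torques, N m; "tool_pos": TCP position; "tool_rot": TCP orientation; "force": force on the tool from outside, world axes, zero at the start; "moment": the same for the moment, N m; "finger_gap": finger opening in m; "grip_force": force on a finger pad.
Only numpy, scipy, OpenCV 4.12 (cv2) and the standard library are available. Lean on these libraries where they do the work, as an engineer would, in place of code of your own. Each camera call takes 0.05 s, during which the arm holds its last target. There are 200 camera calls.

## Task

Take the long fork key out of the stand, lower it down the deep bore of the aluminium cavity housing until its fork drops over the nut at the bottom, and turn it clockwise (seen from above) as far as the nut goes. Leave the key standing upright in the bore, and leave the short key where it is in the stand.

Things in the scene. Friction and masses are not known exactly. Their poses are not given: they have to be found in the camera images.
- long_key: Loose steel key, 180 mm tall, 0.2 kg, upright in either well of a grey stand. Origin: centre of its foot; z up. Black handle block on top: 74 mm along x, 18 mm thick along y (pinch this), 144 to 180 mm above the origin; shaft 16 mm thick. Foot: two prongs 20 mm deep, 43 mm over all; the 20 mm slot between them runs along x, like the flat of the handle. A half turn makes no difference.
- short_key: Key with the same fork and black handle but only 100 mm tall (too short for the bore), standing in the stand's other well; origin and axes as for the long key. Leave it alone. The stand is 69 mm high; its two wells are 100 mm apart, 50 mm wide, 45 mm deep (a key in it has its foot 24 mm above the bench).
- housing: Fixed aluminium block, 120 mm along its x, 90 mm along its y, 110 mm high, with low feet and a brass coaxial port at both x ends. Origin: centre of its underside, on the axis of the vertical bore in its top. Bore 52 mm wide, 66 mm at the mouth; a key standing on the bottom of the bore has its foot 20 mm above the origin (90 mm below the rim).
- lock_nut (a joint): Angle of the nut at the bottom of the bore, rad, clockwise from above. Its bar (38 x 6 mm, 14 mm high, rounded top) goes into the key's slot; at 0 it lies along the housing's x. Starts at 0 to 0.15, firm stop at 0.90; resists with 0.12 N m, stays put. The slot is loose: the key turns up to 25 degrees before it drives the nut, so from lying along the housing's x it must turn about 80 degrees in all.

How it is judged:
On the way:
1. the long key stands in the bore with its fork over the nut, the nut not yet turned (z of long_key in the frame of housing below 0.03 m and horizontal distance between long_key and housing below 0.012 m and value of joint lock_nut below 0.4 rad), for 0.2 s.
At the end, for the whole second after the job is handed in: Nut turned clockwise to 0.72 rad or more (stop at 0.90); long key at rest in the bore, within 10 degrees of upright, foot within 12 mm of the bore axis and at most 30 mm above the housing's underside (10 mm above its seat); short key within 20 mm of where it stood (value of joint lock_nut above 0.72 rad and z of long_key in the frame of housing below 0.03 m and horizontal distance between long_key and housing below 0.012 m and angle between long_key's own z axis and vertical below 0.17 rad and linear speed of long_key below 0.02 m/s and distance of short_key from where it was at the start of the episode below 0.02 m); the robot touches nothing.
It fails at once if the short key is lifted or moved more than 30 mm (distance of short_key from where it was at the start of the episode above 0.03 m).
It also fails if it takes over 45 s, if anything falls off the work surface, if the arm or the gripper's body presses on something with over 40 N, if the wrist force passes 120 N, or if a joint passes its speed limit or range.

## Working session

There is one attempt and no reset: what is moved stays moved. The work goes in short steps, Python scripts to look and compute and a tool call to move; the robot and the scene stay as the last step left them, time stands still between calls to the robot, and variables do not carry over. Pictures are saved under pics/ and viewed, at most 10 in all, crops included, and the job is handed in when it is done.

Besides the shell and the picture viewer there is one more tool, called after "Request:" as name([rows], argument=value, ...), one row to a line, values as JSON. step_arm: Moves the arm, as the interface text tells. Its arguments: {"type":"object","properties":{"series":{"type":"array","items":{"type":"object","properties":{"translation":{"type":"array","items":{"type":"number"}},"roll":{"type":"number"}}}},"fingers":{"type":"number"},"newtons":{"type":"number"}},"required":["series"]}

```bash
mkdir -p pics
cat > h.py <<'E'
import numpy as np, cv2
from rig import manip, vision, order
def grab(n,tag):
    d=vision.get_image(n); cv2.imwrite(f'pics/{tag}.png',d['image'][:,:,::-1]); 
    np.savez(f'pics/{tag}.npz',**{k:d[k] for k in d}); return d
def ld(tag): return dict(np.load(f'pics/{tag}.npz',allow_pickle=True))
def ray(d,u,v):
    f=200/np.tan(np.radians(float(d['vertical_fov']))/2)
    V=np.array(d['view']); c=np.array([(u-d['cx'])/f,-(v-d['cy'])/f,-1.])
    R=V[:3,:3]; return -R.T@V[:3,3], R.T@c
def at(d,u,v,z):
    o,r=ray(d,u,v); return o+r*(z-o[2])/r[2]
def proj(d,p):
    f=200/np.tan(np.radians(float(d['vertical_fov']))/2)
    c=(np.array(d['view'])@np.r_[p,1])[:3]; return d['cx']+f*c[0]/-c[2], d['cy']-f*c[1]/-c[2]
E
python3 - <<'E'
from h import *
for n in('top','scene','wrist'):
    d=grab(n,n+'0'); print(n,[k for k in d],d['vertical_fov'],d['cx'],d['cy'],ray(d,320,200))
print(manip.sense())
E
```

```text
top ['image', 'vertical_fov', 'cx', 'cy', 'view'] 53.916577685072795 317.38641339776086 197.87738238026566 (array([ 0.43284304, -0.0126257 ,  1.04977184]), array([ 0.10179304, -0.00872503, -0.99480418]))
scene ['image', 'vertical_fov', 'cx', 'cy', 'view'] 43.6569267215219 324.409591804872 205.6269139322628 (array([-0.07106966,  0.95751836,  0.87264657]), array([ 0.44271593, -0.6967208 , -0.56461289]))
wrist ['image', 'vertical_fov', 'cx', 'cy', 'view'] 62.32915193766299 329.3679784136102 195.32435904066034 (array([ 0.31379163, -0.51794572,  0.37235516]), array([-0.31433415, -0.10472553, -0.94404924]))
{'clock': 0.15, 'q': array([-1.37972432e+00,  1.04590923e-01,  9.66590573e-02,  1.56387929e+00,
        1.03238759e-05,  1.35308421e+00]), 'joint_vel': array([-0.00102606, -0.0018162 ,  0.00236372, -0.00115581, -0.0004989 ,
        0.00017065]), 'effort': array([ 2.97427752e-03, -5.57358849e+01,  5.04005134e+01,  1.25546067e-02,
       -2.79542037e-04,  2.70060684e-05]), 'tool_pos': array([ 0.23845435, -0.55031758,  0.23069022]), 'tool_rot': array([-5.07298213e-04,  9.79184434e-01,  2.02971888e-01,  1.19200348e-05]), 'force': array([-0.15278191, -0.13343109,  0.31532075]), 'moment': array([ 0.01609599,  0.02239318, -0.00449907]), 'grip_force': 0.0, 'finger_gap': 0.08529744346818147}
```

View pics/top0.png

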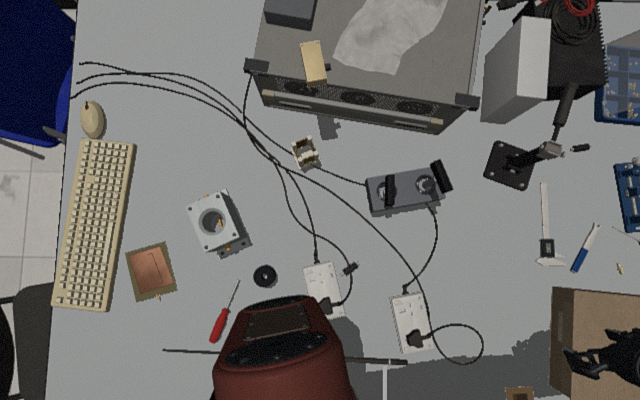

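View pics/scene0.png

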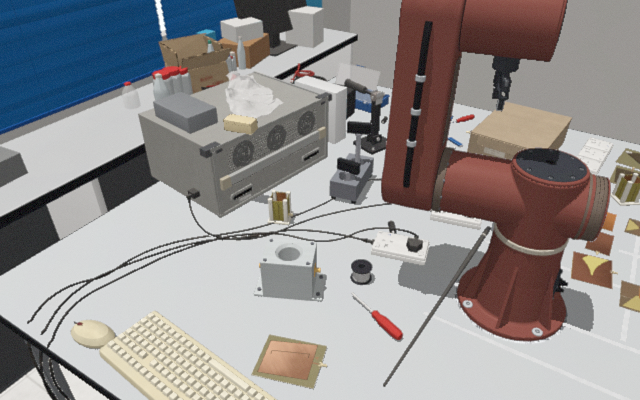

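Top view: the housing is at about (214,222). The stand is at about (405,188), with the left handle at (390,190) and the right, taller one at (441,176). Next I measure them.

Run:
```python
from h import *
d=ld('top0'); im=d['image']
a=cv2.resize(im[150:225,355:465],None,fx=5,fy=5,interpolation=cv2.INTER_CUBIC)
b=cv2.resize(im[180:265,180:255],None,fx=3,fy=3,interpolation=cv2.INTER_CUBIC)
c=np.zeros((375+0,550+225,3),np.uint8); c[:375,:550]=a; c[:255,550:]=b
cv2.imwrite('pics/crop.png',c[:,:,::-1])
m=(im.max(2)<45).astype(np.uint8); m[:150]=0;m[225:]=0;m[:,:370]=0;m[:,460:]=0
n,l,s,ce=cv2.connectedComponentsWithStats(m)
for i in range(1,n):
    if s[i,4]>60:
        pts=np.argwhere(l==i)[:,::-1].astype(np.float32); r=cv2.minAreaRect(pts); print(s[i],r)
        for z in (.124,.204):
            P=[at(d,*p,z)[:2] for p in cv2.boxPoints(r)]; e=[P[1]-P[0],P[2]-P[1]]
            print(z,np.mean(P,0).round(4),[(np.linalg.norm(v).round(4),np.degrees(np.arctan2(v[1],v[0])).round(1)) for v in e])
```

```text
[430 160  22  34 370] ((440.5049743652344, 176.1540985107422), (32.180023193359375, 11.681004524230957), 66.37062072753906)
0.124 [ 0.5888 -0.3073] [(np.float64(0.0284), np.float64(-65.6)), (np.float64(0.0766), np.float64(-157.5))]
0.204 [ 0.5753 -0.2819] [(np.float64(0.0259), np.float64(-65.6)), (np.float64(0.07), np.float64(-157.5))]
[378 175  18  35 327] ((387.17626953125, 191.89596557617188), (33.452579498291016, 16.6502628326416), 81.25383758544922)
0.124 [ 0.5493 -0.1799] [(np.float64(0.0398), np.float64(-80.4)), (np.float64(0.0798), np.float64(-171.7))]
0.204 [ 0.5392 -0.1654] [(np.float64(0.0364), np.float64(-80.4)), (np.float64(0.0729), np.float64(-171.7))]
[427 180   9  19  62] ((431.0, 189.0), (18.0, 8.0), 90.0)
0.124 [ 0.5575 -0.2841] [(np.float64(0.0191), np.float64(-89.2)), (np.float64(0.0431), np.float64(178.9))]
0.204 [ 0.5467 -0.2607] [(np.float64(0.0174), np.float64(-89.2)), (np.float64(0.0394), np.float64(178.9))]
```

View pics/crop.png

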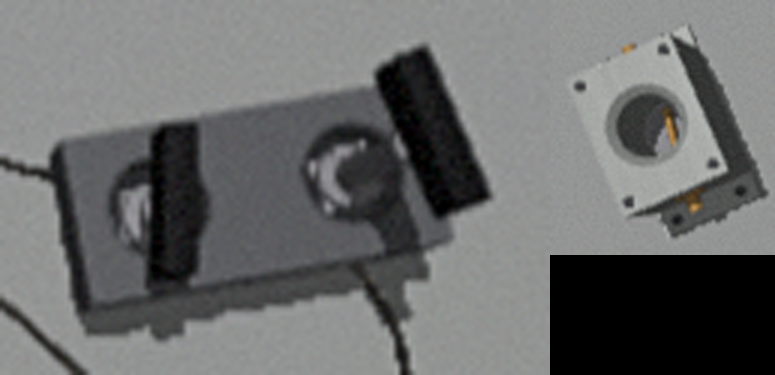

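Long key is the right-hand one, at about (0.575,-0.282) with the handle yawed about 22°. The wrist range calls for the half-turned grasp, so I move over the key and roll -180°.

Request:
step_arm([
  {"translation":[0.8,-0.2,-0.6],"roll":0},
  {"translation":[1,-0.27,-0.6],"roll":0},
  {"translation":[1,-0.27,-0.6],"roll":0},
  {"translation":[1,-0.27,-0.6],"roll":0},
  {"translation":[1,-0.27,-0.6],"roll":0},
  {"translation":[1,-0.27,-0.2],"roll":0},
  {"translation":[1,-0.27,0],"roll":0},
  {"translation":[1,-0.27,0],"roll":0},
  {"translation":[1,-0.27,0],"roll":0},
  {"translation":[1,-0.27,0],"roll":0},
], fingers=-1)

```text
clock: 0.98
tool_pos: [0.4381, -0.3919, 0.3111]
tool_rot: [-0.0, 0.979, 0.203, -0.0]
force: [0.6, -0.2, -0.6]
finger_gap: 0.0857
grip_force: 0.0
```

Request:
step_arm([
  {"translation":[1,-0.27,0],"roll":0},
  {"translation":[1,-0.27,0],"roll":0},
  {"translation":[1,-0.27,0],"roll":0},
  {"translation":[1,-0.27,0],"roll":0},
  {"translation":[1,-0.27,0],"roll":0},
  {"translation":[1,-0.27,0],"roll":0},
  {"translation":[0.8,-0.25,0],"roll":0},
  {"translation":[0,0,0],"roll":-1},
  {"translation":[0,0,0],"roll":-1},
  {"translation":[0,0,0],"roll":-1},
])

```text
clock: 1.82
tool_pos: [0.5749, -0.2818, 0.3108]
tool_rot: [-0.0, 0.943, 0.332, -0.0]
force: [-0.0, 0.7, -0.4]
finger_gap: 0.0853
grip_force: 0.0
```

Request:
step_arm([
  {"translation":[0,0,0],"roll":-1},
  {"translation":[0,0,0],"roll":-1},
  {"translation":[0,0,0],"roll":-1},
  {"translation":[0,0,0],"roll":-1},
  {"translation":[0,0,0],"roll":-1},
  {"translation":[0,0,0],"roll":-1},
  {"translation":[0,0,0],"roll":-1},
  {"translation":[0,0,0],"roll":-1},
  {"translation":[0,0,0],"roll":-1},
  {"translation":[0,0,0],"roll":-1},
])

```text
clock: 2.65
tool_pos: [0.5745, -0.2823, 0.3109]
tool_rot: [-0.0, 0.715, 0.699, -0.0]
force: [-0.3, 0.5, 0.3]
finger_gap: 0.0859
grip_force: 0.0
```

Request:
step_arm([
  {"translation":[0,0,0],"roll":-1},
  {"translation":[0,0,0],"roll":-1},
  {"translation":[0,0,0],"roll":-1},
  {"translation":[0,0,0],"roll":-1},
  {"translation":[0,0,0],"roll":-1},
  {"translation":[0,0,0],"roll":-1},
  {"translation":[0,0,0],"roll":-1},
  {"translation":[0,0,0],"roll":-1},
  {"translation":[0,0,0],"roll":-1},
  {"translation":[0,0,0],"roll":-1},
])

```text
clock: 3.48
tool_pos: [0.5745, -0.2823, 0.3109]
tool_rot: [-0.0, 0.353, 0.936, 0.0]
force: [-0.6, 0.2, 0.4]
finger_gap: 0.0853
grip_force: 0.0
```

Request:
step_arm([
  {"translation":[0,0,0],"roll":-1},
  {"translation":[0,0,0],"roll":-1},
  {"translation":[0,0,0],"roll":-1},
  {"translation":[0,0,0],"roll":-1},
  {"translation":[0,0,0],"roll":-1},
  {"translation":[0,0,0],"roll":-1},
  {"translation":[0,0,0],"roll":-1},
  {"translation":[0,0,0],"roll":-1},
  {"translation":[0,0,0],"roll":-1},
  {"translation":[0,0,0],"roll":-1},
])

```text
clock: 4.32
tool_pos: [0.5745, -0.2823, 0.3109]
tool_rot: [-0.0, -0.076, 0.997, 0.0]
force: [0.7, 0.3, -0.3]
finger_gap: 0.0854
grip_force: 0.0
```

Request:
step_arm([
  {"translation":[0,0,0],"roll":-1},
  {"translation":[0,0,0],"roll":-1},
  {"translation":[0,0,0],"roll":-1},
  {"translation":[0,0,0],"roll":0},
  {"translation":[0,0,0],"roll":0},
])

```text
clock: 4.73
tool_pos: [0.5745, -0.2823, 0.311]
tool_rot: [-0.0, -0.202, 0.979, 0.0]
force: [-0.0, -0.5, -0.2]
finger_gap: 0.0853
grip_force: 0.0
```

Run:
```python
from h import *
d=grab('wrist','w1'); s=manip.sense(); print(s['q'],s['clock'],s['tool_pos'],s['tool_rot']); print(ray(d,320,200))
# housing from top0: rim circle at z=.11
t=ld('top0')
for u,v in ((570,78),(672,35),(728,172),(628,215),(647,125)):
    print(at(t,180+((u-550+.5)/3-.5),180+((v+.5)/3-.5),.11).round(4))
```

```text
[-6.60588848e-01  2.72488331e-01  4.31526902e-01  1.73017838e+00
 -7.44085119e-05 -1.06634717e+00] 4.7833 [ 0.57455314 -0.28235717  0.31107163] [-1.39878408e-04 -2.01490274e-01  9.79490499e-01  1.06366337e-04]
(array([ 0.49961205, -0.31475829,  0.45277527]), array([ 0.31673115,  0.10524609, -0.9431898 ]))
[0.511  0.2992 0.11  ]
[0.5467 0.2192 0.11  ]
[0.438  0.1705 0.11  ]
[0.4032 0.2482 0.11  ]
[0.4743 0.2362 0.11  ]
```

View pics/w1.png

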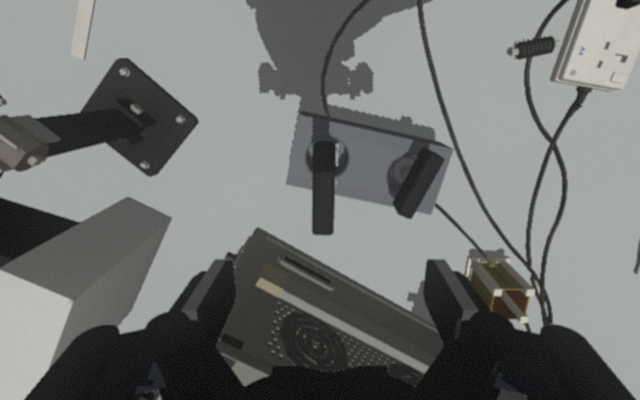

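Run:
```python
from h import *
d=ld('w1'); im=d['image'].max(2)
c=cv2.resize(d['image'][120:250,270:470],None,fx=4,fy=4,interpolation=cv2.INTER_CUBIC)
cv2.imwrite('pics/w1c.png',np.clip(c[:,:,::-1].astype(int)*2,0,255).astype(np.uint8))
for v in range(136,240,6):
    x=np.where(im[v,300:350]<45)[0]+300
    print(v,x.min() if len(x) else None,x.max() if len(x) else None)
```

```text
136 None None
142 316 333
148 314 334
154 314 333
160 313 333
166 312 333
172 314 334
178 315 319
184 None None
190 315 315
196 314 332
202 None None
208 332 332
214 331 331
220 None None
226 None None
232 322 322
238 None None
```

View pics/w1c.png

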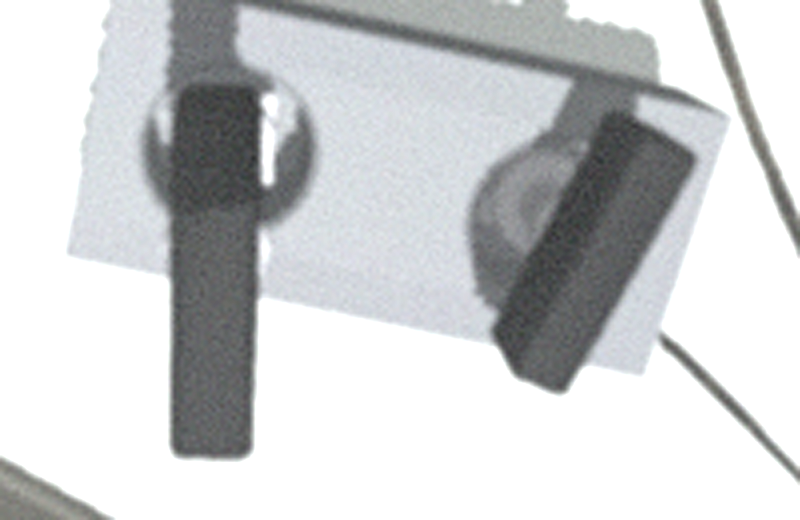

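The enlarged wrist view shows the long handle's top face with crop corners at about (172,207), (258,207), (252,458) and (171,458).

Run:
```python
from h import *
d=ld('w1')
P=np.array([at(d,270+(u+.5)/4-.5,120+(v+.5)/4-.5,.204)[:2] for u,v in((172,207),(258,207),(252,458),(171,458))])
print(P.round(4),P.mean(0),[np.linalg.norm(P[i]-P[i-1]).round(4) for i in range(4)])
a=P[3]-P[0]; b=P[2]-P[1]; m=a+b; ph=np.arctan2(m[1],m[0]); print(np.degrees([np.arctan2(*a[::-1]),np.arctan2(*b[::-1]),ph]))
s=manip.sense(); w,x,y,z=s['tool_rot']; th=2*np.arctan2(y,x)  # tool x yaw
X=np.array([np.cos(th),np.sin(th)]);Y=np.array([X[1],-X[0]]); e=P.mean(0)-s['tool_pos'][:2]
print('tool yaw',np.degrees(th),'shift units',e@X/.025,e@Y/.025)
```

```text
[[ 0.5637 -0.3013]
 [ 0.5571 -0.286 ]
 [ 0.6066 -0.2658]
 [ 0.6132 -0.2812]] [ 0.585171   -0.28361364] [np.float64(0.0534), np.float64(0.0167), np.float64(0.0534), np.float64(0.0167)]
[22.13361496 22.21435214 22.17398274]
tool yaw 203.2482398630445 shift units -0.37039095855286924 -0.21381909857517326
```

Request:
step_arm([
  {"translation":[0,-0.2,0.6],"roll":0.2},
  {"translation":[0,0,0.8],"roll":0},
  {"translation":[0,0,0.8],"roll":0},
  {"translation":[0,0,0.8],"roll":0},
  {"translation":[0,0,0.8],"roll":0},
  {"translation":[0,0,0.7],"roll":0},
  {"translation":[0,0,0.6],"roll":0},
  {"translation":[0,0,0.5],"roll":0},
  {"translation":[0,0,0],"roll":0},
])

```text
clock: 5.53
tool_pos: [0.5755, -0.2861, 0.1682]
tool_rot: [-0.001, -0.194, 0.981, 0.002]
force: [-1.0, 0.1, 0.2]
finger_gap: 0.0853
grip_force: 0.0
```

Request:
step_arm([
  {"translation":[0,0,0]},
  {"translation":[0,0,0]},
  {"translation":[0,0,0]},
  {"translation":[0,0,0]},
  {"translation":[0,0,0]},
  {"translation":[0,0,0]},
  {"translation":[0,0,0]},
  {"translation":[0,0,0]},
  {"translation":[0,0,0]},
  {"translation":[0,0,0]},
], fingers=1, newtons=60)

```text
schema error: expected keys translation, roll
```

Request:
step_arm([
  {"translation":[0,0,0],"roll":0},
  {"translation":[0,0,0],"roll":0},
  {"translation":[0,0,0],"roll":0},
  {"translation":[0,0,0],"roll":0},
  {"translation":[0,0,0],"roll":0},
  {"translation":[0,0,0],"roll":0},
  {"translation":[0,0,0],"roll":0},
  {"translation":[0,0,0],"roll":0},
], fingers=1, newtons=60)

```text
clock: 6.2
tool_pos: [0.5769, -0.2872, 0.1721]
tool_rot: [0.0, -0.194, 0.981, -0.001]
force: [-0.5, -0.6, 4.9]
finger_gap: 0.0173
grip_force: 59.4
```

Run:
```python
from h import *
s=manip.sense(); print(s['finger_gap'],s['grip_force'],s['force'],s['tool_pos'],s['tool_rot'])
d=grab('wrist','w2'); s0=grab('scene','s2')
cv2.imwrite('pics/m2.png',np.hstack([cv2.resize(d['image'][100:400,150:520],(493,400)),cv2.resize(s0['image'][100:220,300:390],(300,400),interpolation=cv2.INTER_CUBIC)])[:,:,::-1])
```

```text
0.017314221324842487 59.38751399517059 [-0.50395821 -0.57272867  4.86802539] [ 0.57689452 -0.28722575  0.17210382] [ 4.09432024e-04 -1.94397015e-01  9.80922709e-01 -5.21921492e-04]
```

View pics/m2.png

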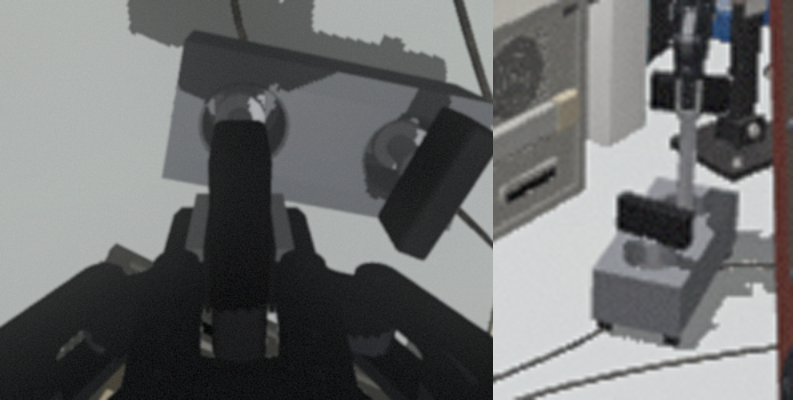

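Request:
step_arm([
  {"translation":[0,0,-0.3],"roll":0},
  {"translation":[0,0,-0.5],"roll":0},
  {"translation":[0,0,-0.6],"roll":0},
  {"translation":[0,0,-0.6],"roll":0},
  {"translation":[0,0,-0.7],"roll":0},
  {"translation":[0,0,-0.7],"roll":0},
  {"translation":[0,0,-0.7],"roll":0},
  {"translation":[0,0,-0.6],"roll":0},
  {"translation":[0,0,-0.3],"roll":0},
])

```text
clock: 7.05
tool_pos: [0.5769, -0.2872, 0.2993]
tool_rot: [0.001, -0.194, 0.981, -0.001]
force: [-0.0, -1.2, -2.0]
finger_gap: 0.0175
grip_force: 58.7
```

Request:
step_arm([
  {"translation":[0,0.4,0],"roll":0},
  {"translation":[-0.2,0.7,0],"roll":0},
  {"translation":[-0.2,0.9,0],"roll":0},
  {"translation":[-0.2,0.9,0],"roll":0},
  {"translation":[-0.2,0.9,0],"roll":0},
  {"translation":[-0.2,0.9,0],"roll":0},
  {"translation":[-0.2,0.9,0],"roll":0},
  {"translation":[-0.2,0.9,0],"roll":0},
  {"translation":[-0.2,0.9,0],"roll":0},
  {"translation":[-0.2,0.9,0],"roll":0},
])

```text
clock: 7.88
tool_pos: [0.5385, -0.0769, 0.2963]
tool_rot: [-0.0, -0.194, 0.981, 0.0]
force: [1.0, 0.2, -2.4]
finger_gap: 0.0172
grip_force: 58.8
```

Request:
step_arm([
  {"translation":[-0.2,0.9,0],"roll":0},
  {"translation":[-0.2,0.9,0],"roll":0},
  {"translation":[-0.2,0.9,0],"roll":0},
  {"translation":[-0.2,0.9,0],"roll":0},
  {"translation":[-0.2,0.9,0],"roll":0},
  {"translation":[-0.2,0.9,0],"roll":0},
  {"translation":[-0.2,0.9,0],"roll":0},
  {"translation":[-0.2,0.9,0],"roll":0},
  {"translation":[-0.2,0.9,0],"roll":0},
  {"translation":[-0.2,0.9,0],"roll":0},
])

```text
clock: 8.72
tool_pos: [0.4989, 0.1502, 0.2964]
tool_rot: [-0.0, -0.194, 0.981, -0.0]
force: [0.6, 1.0, -2.0]
finger_gap: 0.017
grip_force: 58.8
```

Request:
step_arm([
  {"translation":[-0.2,0.9,0],"roll":0},
  {"translation":[-0.2,0.7,0],"roll":0},
  {"translation":[0,0.5,0],"roll":0},
  {"translation":[0,0.2,0],"roll":0},
  {"translation":[0,0,0],"roll":0},
  {"translation":[0,0,0],"roll":0},
])

```text
clock: 9.22
tool_pos: [0.4868, 0.2055, 0.2963]
tool_rot: [-0.0, -0.194, 0.981, -0.0]
force: [-0.2, -0.5, -2.3]
finger_gap: 0.0174
grip_force: 58.9
```

Run:
```python
from h import *
s=manip.sense(); print(s['clock'],s['q'],s['finger_gap'],s['grip_force'],s['force'],s['tool_pos'],s['tool_rot'])
d=grab('wrist','w3'); s0=grab('scene','s3'); grab('top','t3')
p=np.r_[s['tool_pos'][:2],s['tool_pos'][2]-.148]
print('pred foot',proj(s0,p),proj(d,p),'bore',proj(s0,[.4745,.235,.11]),proj(d,[.4745,.235,.11]))
cv2.imwrite('pics/m3.png',np.hstack([cv2.resize(d['image'][60:320,170:490],(400,325)),cv2.resize(s0['image'][120:310,230:350],(400,633))[:600][:325] if 0 else cv2.resize(s0['image'][150:280,230:390],(400,325),interpolation=cv2.INTER_CUBIC)])[:,:,::-1])
```

```text
9.2167 [ 1.52016877e-01 -8.84294799e-02  2.25800428e-02  1.68190011e+00
 -4.83340155e-04 -2.39399197e-01] 0.01741037288096226 58.87833774089813 [-0.150444   -0.50342229 -2.29380305] [0.4867586  0.20553455 0.29628873] [-5.76430768e-05 -1.94461110e-01  9.80910198e-01 -2.39380826e-04]
pred foot (np.float64(291.50465493332257), np.float64(229.9827152810586)) (np.float64(329.7336098965013), np.float64(178.68283025632405)) bore (np.float64(289.151485261058), np.float64(251.04321947506946)) (np.float64(361.0589973601787), np.float64(168.40474084234444))
```

View pics/m3.png

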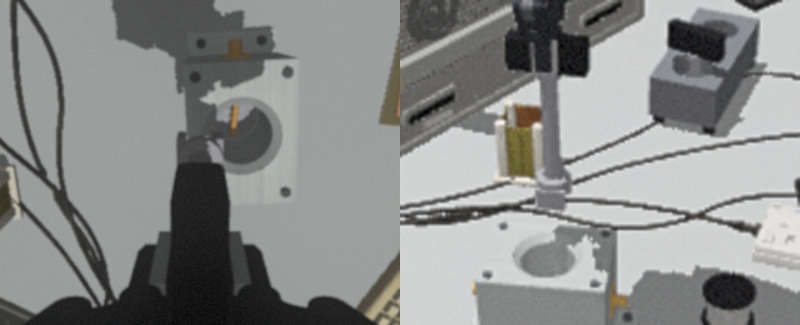

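Wrist: the bore centre is near (364,169), close to the predicted (361,168). Scene: the foot is at (290,232) against a predicted (291,230), so the grasp is well centred. I refine the bore centre from edges.

Run:
```python
from h import *
d=ld('w3'); g=cv2.GaussianBlur(d['image'].mean(2),(3,3),0)
# radial edge on the lit right/bottom side: strongest transition rim->chamfer
pts=[]
for a in range(-75,100,5):
    t=np.radians(a); r=np.arange(18,46,.5)
    us=364+r*np.cos(t); vs=169+r*np.sin(t)
    p=cv2.remap(g.astype(np.float32),us.astype(np.float32)[None],vs.astype(np.float32)[None],1)[0]
    k=np.argmax(np.gradient(p)[:]*(p>0)*(r>24)); pts.append((us[k],vs[k])); 
    print(a,r[k],p[k].round(),end=' | ')
W=np.array([at(d,*p,.11)[:2] for p in pts])
from scipy.optimize import least_squares
f=least_squares(lambda q:np.hypot(W[:,0]-q[0],W[:,1]-q[1])-q[2],[.4745,.235,.033],loss='soft_l1',f_scale=.001)
print(f.x,np.abs(f.fun).round(4))
print(at(d,364.4,168.8,.11))
for n,uv in (('t0',None),):
    pass
```

```text
-75 32.0 153.0 | -70 32.5 159.0 | -65 26.0 110.0 | -60 25.5 103.0 | -55 25.5 102.0 | -50 25.5 102.0 | -45 25.0 95.0 | -40 25.0 100.0 | -35 25.0 105.0 | -30 24.5 99.0 | -25 24.5 102.0 | -20 24.5 105.0 | -15 24.5 111.0 | -10 24.5 115.0 | -5 31.5 149.0 | 0 31.5 150.0 | 5 31.5 155.0 | 10 31.0 147.0 | 15 31.0 150.0 | 20 30.5 149.0 | 25 30.5 150.0 | 30 30.5 151.0 | 35 30.0 144.0 | 40 30.5 157.0 | 45 30.0 148.0 | 50 30.0 150.0 | 55 30.0 149.0 | 60 30.5 149.0 | 65 30.0 146.0 | 70 29.5 142.0 | 75 30.0 147.0 | 80 30.0 145.0 | 85 30.5 148.0 | 90 30.5 149.0 | 95 30.5 142.0 | [0.47734187 0.24099754 0.02847961] [0.0077 0.0079 0.0012 0.0004 0.0001 0.0002 0.0011 0.0014 0.0018 0.0026
 0.003  0.0033 0.0037 0.004  0.0027 0.0025 0.0023 0.0016 0.0014 0.0007
 0.0006 0.0005 0.0001 0.0003 0.0003 0.0003 0.0004 0.0002 0.0004 0.001
 0.0004 0.0004 0.0001 0.0002 0.0002]
[0.47357743 0.23831594 0.11      ]
```

Run:
```python
from h import *
from scipy.optimize import least_squares
def fit(tag,c,rr,angs,q0):
    d=ld(tag); g=cv2.GaussianBlur(d['image'].mean(2),(3,3),0).astype(np.float32); W=[]
    for a in angs:
        t=np.radians(a); r=np.arange(*rr,.25)
        p=cv2.remap(g,(c[0]+r*np.cos(t)).astype(np.float32)[None],(c[1]+r*np.sin(t)).astype(np.float32)[None],1)[0]
        k=np.argmax(np.gradient(p)); W.append(at(d,c[0]+r[k]*np.cos(t),c[1]+r[k]*np.sin(t),.11)[:2])
    W=np.array(W)
    f=least_squares(lambda q:np.hypot(W[:,0]-q[0],W[:,1]-q[1])-q[2],[*q0,.033],loss='soft_l1',f_scale=.001)
    f2=least_squares(lambda q:np.hypot(W[:,0]-q[0],W[:,1]-q[1])-.033,q0,loss='soft_l1',f_scale=.001)
    print(tag,f.x,f2.x,np.abs(f2.fun).max(),np.median(abs(f2.fun)))
fit('w3',(364,169),(28,36),range(-75,100,5),(.4745,.235))
fit('top0',(212.3,221.7),(11,18),range(0,360,10),(.4745,.235))
```

```text
w3 [0.47444176 0.2373657  0.03277082] [0.47451938 0.23708416] 0.0007450942528159157 0.00010848894417484628
top0 [0.47435525 0.23519769 0.02755395] [0.47495547 0.23677456] 0.008349329370024257 0.005092854317301597
```

Request:
step_arm([
  {"translation":[0,0.4,0],"roll":0},
  {"translation":[0,0.55,0],"roll":0},
  {"translation":[0,0.4,0],"roll":0},
  {"translation":[0,0,0.4],"roll":0},
  {"translation":[0,0,0.5],"roll":0},
  {"translation":[0,0,0.5],"roll":0},
  {"translation":[0,0,0.3],"roll":0},
  {"translation":[0,0,0],"roll":0},
  {"translation":[0,0,0],"roll":0},
])

```text
clock: 10.12
tool_pos: [0.4736, 0.2371, 0.2534]
tool_rot: [-0.0, -0.194, 0.981, -0.0]
force: [-0.9, 0.4, -2.3]
finger_gap: 0.0174
grip_force: 58.8
```

Run:
```python
from h import *
s=manip.sense(); print(s['clock'],s['force'],s['moment'],s['tool_pos'],s['tool_rot'])
d=grab('wrist','w4'); s0=grab('scene','s4')
cv2.imwrite('pics/m4.png',np.hstack([cv2.resize(d['image'][60:320,170:490],(400,325)),cv2.resize(s0['image'][170:280,230:365],(400,325),interpolation=cv2.INTER_CUBIC)])[:,:,::-1])
```

```text
10.1167 [-0.90938018  0.3533978  -2.27311978] [-0.00439329 -0.0109849  -0.01532907] [0.47362777 0.23705615 0.25338106] [-4.22415252e-04 -1.94377074e-01  9.80926790e-01 -8.23986765e-05]
```

View pics/m4.png

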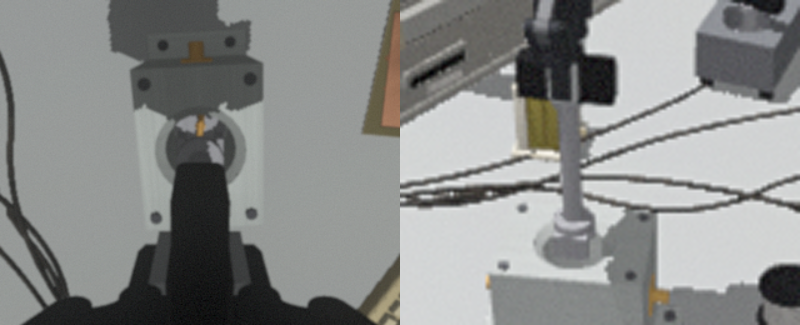

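The fork is at the mouth and centred, with no contact, so I descend.

Request:
step_arm([
  {"translation":[0,0,0.3],"roll":0},
  {"translation":[0,0,0.3],"roll":0},
  {"translation":[0,0,0.3],"roll":0},
  {"translation":[0,0,0.3],"roll":0},
  {"translation":[0,0,0.3],"roll":0},
  {"translation":[0,0,0.3],"roll":0},
  {"translation":[0,0,0.3],"roll":0},
  {"translation":[0,0,0],"roll":0},
])

```text
clock: 10.88
tool_pos: [0.4731, 0.237, 0.1992]
tool_rot: [-0.001, -0.194, 0.981, -0.0]
force: [-0.4, 0.2, -2.2]
finger_gap: 0.0172
grip_force: 58.9
```

Request:
step_arm([
  {"translation":[0,0,0.2],"roll":0},
  {"translation":[0,0,0.2],"roll":0},
  {"translation":[0,0,0.2],"roll":0},
  {"translation":[0,0,0.2],"roll":0},
  {"translation":[0,0,0],"roll":0},
])

```text
clock: 11.3
tool_pos: [0.4734, 0.2371, 0.18]
tool_rot: [-0.001, -0.194, 0.981, -0.0]
force: [-0.9, 0.4, -1.8]
finger_gap: 0.0169
grip_force: 58.9
```

Request:
step_arm([
  {"translation":[0,0,0.15],"roll":0},
  {"translation":[0,0,0.15],"roll":0},
  {"translation":[0,0,0.1],"roll":0},
  {"translation":[0,0,0],"roll":0},
])

```text
clock: 11.63
tool_pos: [0.4736, 0.2372, 0.1706]
tool_rot: [-0.0, -0.194, 0.981, -0.0]
force: [-0.4, 0.1, -2.7]
finger_gap: 0.0174
grip_force: 58.9
```

Request:
step_arm([
  {"translation":[0,0,0.05],"roll":0},
  {"translation":[0,0,0.05],"roll":0},
  {"translation":[0,0,0],"roll":0},
])

```text
clock: 11.88
tool_pos: [0.4739, 0.2372, 0.1686]
tool_rot: [-0.0, -0.194, 0.981, -0.0]
force: [-0.2, 0.5, -2.4]
finger_gap: 0.0172
grip_force: 58.9
```

Request:
step_arm([
  {"translation":[0,0,0],"roll":0.6},
  {"translation":[0,0,0],"roll":0.8},
  {"translation":[0,0,0],"roll":0.8},
  {"translation":[0,0,0],"roll":0.8},
  {"translation":[0,0,0],"roll":0.8},
  {"translation":[0,0,0],"roll":0.8},
  {"translation":[0,0,0],"roll":0.8},
  {"translation":[0,0,0],"roll":0.8},
  {"translation":[0,0,0],"roll":0.8},
  {"translation":[0,0,0],"roll":0.8},
], newtons=80)

```text
clock: 12.72
tool_pos: [0.4738, 0.2374, 0.1689]
tool_rot: [-0.0, 0.146, 0.989, 0.0]
force: [-0.9, 0.5, -2.9]
finger_gap: 0.0164
grip_force: 81.7
```

```bash
python3 -c "
from h import *
s=manip.sense(); print(s['force'],s['moment'],s['q'],s['tool_pos'],s['tool_rot'])"
```

```text
[-0.89933688  0.51931804 -2.89039798] [0.27520655 0.12755079 0.17998312] [ 2.17207371e-01 -1.13487292e-01 -2.32747107e-01  1.45142091e+00
  4.09357286e-04  5.09715676e-01] [0.47383762 0.23741636 0.16891205] [-1.87389042e-05  1.45733292e-01  9.89323892e-01  2.11856972e-04]
```

Request:
step_arm([
  {"translation":[0,0,0],"roll":0.8},
  {"translation":[0,0,0],"roll":0.8},
  {"translation":[0,0,0],"roll":0.8},
  {"translation":[0,0,0],"roll":0.8},
  {"translation":[0,0,0],"roll":0.8},
  {"translation":[0,0,0],"roll":0.8},
  {"translation":[0,0,0],"roll":0.8},
  {"translation":[0,0,0],"roll":0.8},
  {"translation":[0,0,0],"roll":0},
])

```text
clock: 13.47
tool_pos: [0.4738, 0.2374, 0.1689]
tool_rot: [-0.0, 0.413, 0.911, 0.0]
force: [-0.9, 0.3, -2.4]
finger_gap: 0.0168
grip_force: 81.7
```

```bash
python3 -c "
from h import *
s=manip.sense(); print(s['force'],s['moment'],s['q'],s['tool_pos'],s['tool_rot'],np.degrees(2*np.arctan2(s['tool_rot'][2],s['tool_rot'][1])))"
```

```text
[-0.91628659  0.26879031 -2.44462562] [0.27351413 0.12997285 0.09643793] [ 2.17237932e-01 -1.13441774e-01 -2.32743962e-01  1.45139914e+00
  3.43454015e-04  1.06796080e+00] [0.47383982 0.23741246 0.16889039] [-6.48871631e-05  4.12650023e-01  9.10889635e-01  1.65939759e-04] 131.25717084368338
```

Request:
step_arm([
  {"translation":[0,0,0],"roll":0.4},
  {"translation":[0,0,0],"roll":0.4},
  {"translation":[0,0,0],"roll":0.4},
  {"translation":[0,0,0],"roll":0.2},
  {"translation":[0,0,0],"roll":0},
  {"translation":[0,0,0],"roll":0},
])

```text
clock: 13.97
tool_pos: [0.4739, 0.2374, 0.1689]
tool_rot: [0.0, 0.465, 0.885, 0.0]
force: [-0.6, 1.5, -0.1]
finger_gap: 0.0169
grip_force: 81.8
```

```bash
python3 -c "
from h import *
s=manip.sense(); print(s['force'],s['moment'],s['q'],s['tool_pos'],s['tool_rot'],np.degrees(2*np.arctan2(s['tool_rot'][2],s['tool_rot'][1])))"
```

```text
[-0.63322028  1.4529484  -0.12750229] [0.45615636 0.15733295 0.56465276] [ 2.17240448e-01 -1.13424027e-01 -2.32785928e-01  1.45129777e+00
  1.55425909e-04  1.18494101e+00] [0.4738741  0.23736294 0.1688581 ] [2.08147729e-06 4.65190915e-01 8.85210371e-01 1.03457103e-04] 124.55484277997715
```

At the stop (moment 0.56 N m). Next I relieve it, release and rise.

Request:
step_arm([
  {"translation":[0,0,0],"roll":-0.4},
  {"translation":[0,0,0.04],"roll":0},
  {"translation":[0,0,0],"roll":0},
])

```text
clock: 14.22
tool_pos: [0.4741, 0.2373, 0.1681]
tool_rot: [0.0, 0.451, 0.893, 0.0]
force: [-0.6, 0.7, 1.6]
finger_gap: 0.0169
grip_force: 82.4
```

Request:
step_arm([
  {"translation":[0,0,0],"roll":0},
  {"translation":[0,0,0],"roll":0},
  {"translation":[0,0,0],"roll":0},
  {"translation":[0,0,0],"roll":0},
  {"translation":[0,0,0],"roll":0},
  {"translation":[0,0,0],"roll":0},
  {"translation":[0,0,0],"roll":0},
  {"translation":[0,0,0],"roll":0},
], fingers=-1)

```text
clock: 14.88
tool_pos: [0.4739, 0.2372, 0.1678]
tool_rot: [0.0, 0.451, 0.893, -0.0]
force: [0.9, -0.7, 0.1]
finger_gap: 0.0855
grip_force: 0.0
```

Request:
step_arm([
  {"translation":[0,0,-0.3],"roll":0},
  {"translation":[0,0,-0.5],"roll":0},
  {"translation":[0,0,-0.7],"roll":0},
  {"translation":[0,0,-0.7],"roll":0},
  {"translation":[0,0,-0.7],"roll":0},
  {"translation":[0,0,-0.7],"roll":0},
  {"translation":[0,0,-0.6],"roll":0},
  {"translation":[0,0,-0.3],"roll":0},
  {"translation":[0,0,0],"roll":0},
  {"translation":[0,0,0],"roll":0},
])

```text
clock: 15.72
tool_pos: [0.4741, 0.2373, 0.2806]
tool_rot: [0.0, 0.451, 0.893, 0.0]
force: [0.4, 0.1, 0.2]
finger_gap: 0.0854
grip_force: 0.0
```

Run:
```python
from h import *
s=manip.sense(); print(s['clock'],s['force'],s['tool_pos'])
d=grab('wrist','w5'); s0=grab('scene','s5')
print(proj(s0,[.4745,.237,.200]),proj(s0,[.4745,.237,.11]),proj(d,[.4745,.237,.2]))
cv2.imwrite('pics/m5.png',np.hstack([cv2.resize(d['image'][60:320,170:490],(400,325)),cv2.resize(s0['image'][170:280,230:365],(400,325),interpolation=cv2.INTER_CUBIC)])[:,:,::-1])
```

```text
15.7167 [0.38362985 0.08984634 0.24816931] [0.47409017 0.23729116 0.28057009]
(np.float64(287.12999147929315), np.float64(220.846428217868)) (np.float64(288.66003884864176), np.float64(251.5100157741204)) (np.float64(328.93420757959746), np.float64(204.98451974976146))
```

View pics/m5.png

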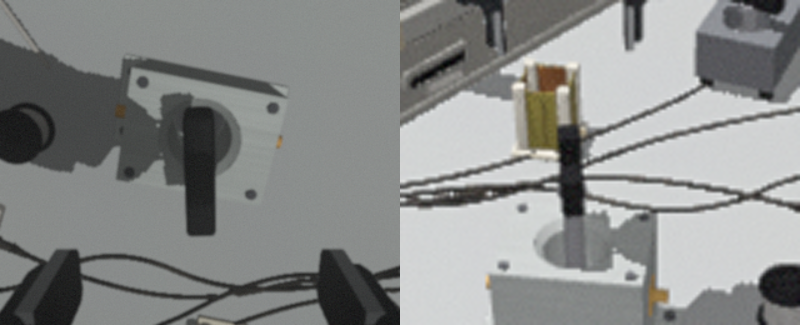

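The key stands upright in the bore with its handle turned almost across the housing, and the fingers are clear of it.

```bash
python3 -c "
from h import *
print(order.hand_in())"
```

```text
the job is handed in; nothing more can be done
None
```

I handed the job in: the long key is upright in the bore over the nut, turned clockwise until it hit the stop (0.56 N m at the wrist), the short key was never touched, and the hand-in gave no verdict.

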